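# Set the overhang of a slotted bar on a work rest and hold it

## Robot

A 6-joint arm with a two-finger parallel gripper is mounted at the origin on a cart in front of the work surface, level with it; the furniture and walls round the work are solid. World frame = base frame: x ahead of the robot, y to its left, z up, the work surface at z = 0. Lengths are in mm, angles in rad, forces in N, time in s.
With the tool pointing down it reaches from about 275 to 1000 mm from the base axis. Payload 8.4 kg.
Tool frame: the origin (TCP) lies between the finger pads; the fingertips stand 8 mm ahead of it and the grasp point (between the pads) lies 11 mm behind it (tcp_to_tips is the distance from the TCP to the fingertips, in mm); z points along the fingers, y is the line along which they close (so a half turn about z gives the same grasp; the last joint's range is limited). The gripper opens to 85 mm and grips with 20 to 120 N. Pads are 22 mm wide; open, the fingers measure 114 mm over their backs; the gripper's body (76 mm by 85 mm) begins 54 mm behind the grasp point. The pads swing forward as they close: fully open they stand 13 mm farther back than shut.
Start: joints at [-1.163, 0.353, 1.633, -0, 1.155, -0.002], TCP at [249.015, -573.253, 239.281] pointing down, gripper open.
Joint ranges: [-2.63, 2.63], [-0.92, 2.1], [0.06, 2.66], [-1.3, 4.44], [0, 2.69], [-3.02, 3.02]. Speed limits (rad/s): [2.22, 2.22, 2.79, 3.14, 3.14, 3.14].

## Interface

Orientations are given as [roll, pitch, yaw] about the fixed x, y, z axes, in that order (R = Rz(yaw) Ry(pitch) Rx(roll)).
In Python, from rig import * gives the robot as it stands.
- The arm moves only by the tool step_arm, never from a script. Its argument "motion" is a list of rows, each an object with "claw": the finger opening in mm, from 0 to 85.4; "delta_pos": the shift along the tool's x, y, z in mm, a list of three; "turn": the turn about the tool's z in rad. In form: [{"claw": claw, "delta_pos": [dx, dy, dz], "turn": turn}, ...]. A call has 1 to 8 rows; each row shifts and turns the commanded pose from where the row before left it, along the tool's axes as they then stand; what a row does not reach is not made up. A row lasts 1/12 s, in which the tool goes at most 41.7 mm and 7.16 degrees, less where a joint would pass 70% of its speed; a pose out of reach is approached as far as the arm can. A call is refused whole if a number of a shift passes 41.7 or a number of a turn 0.125, either way. A call with a gripper value outside its range is refused whole. The fingers move at their own pace and stop on an object; "force" is the grip in N (left out, the last holds). Time passes only in rows, so rows that do not move let the fingers close. It gives the time, the measured TCP pose, the force, the opening and the grip force at its end, in the units of the state.
- sense(): the state, without advancing time (a new reading comes with each control period).
- grab_frame(name): name is "scene" or "top" or "wrist"; returns a dict with "img" (480x640x3 uint8, red, green, blue), "vertical_fov" (degrees; the focal length in pixels is half the picture's height over the tangent of half this angle, whatever the lens; pixels are square), "cx", "cy" (the principal point, pixels), "R" (3x3) and "t" (3): a world point X has camera coordinates R X + t. Camera axes: x right, y down, z forward; pixel columns grow to the right and rows downward; lengths in mm; the calibration is good to about 2 mm. A picture is of the moment at which its call begins. There is no depth.
- sign_off(): hands the job in; it is judged then, once.
The state is a dict: "clock": time; "qpos": joint angles; "qvel": joint speeds; "joint_efforts": joint torques, N m; "eef_pos": TCP position; "tcp_rot": TCP orientation; "contact_force": force on the tool from outside, world axes, zero at the start; "wrist_torque": the same for the moment, N m; "opening": opening from 0.0 (shut) to 1.0 (fully open); "grasp_force": force on a finger pad.
Only numpy, scipy, OpenCV 4.12 (cv2) and the standard library are available. Lean on these libraries where they do the work, as an engineer would, in place of code of your own. Each camera call takes 0.05 s, during which the arm holds its last target. There are 200 camera calls.

## Task

Push the spring stop at the end of the work rest down until it latches, then slide the slotted steel bar outward along the rest, over the lowered stop and without lifting or tipping it, until its leading end is in line with the tip of the rule's pointer. So far out the bar would tip, so finish while still holding it with the gripper, lying flat on the rest. Leave the pointer where it is set and the other things on the table alone.

Things in the scene. Friction and masses are not known exactly. Their poses are not given: they have to be found in the camera images.
- work_rest: Fixed work rest: steel bar 30 mm wide, 200 long (y = -200 to 0), 25 high, top 90 mm above the table, on two magnet feet. Origin on the table under the middle of its outer end; +y points outward along the bar, x across. Guide cheeks 42 mm apart flank the track at y = -28 to -2 mm, 6 mm higher than the bar, 58 mm over their outsides. Elsewhere nothing beside the bar is higher than 66 mm.
- rest_edge (a point): Middle of the outer end of the rest bar's top face, 90 mm above the table. From here a graduated rule runs outward on the +x side (x = 34 to 40 mm, to y = 205 mm, top 2 mm below the bar's top); on it sits a cursor with the pointer.
- end_stop (a joint): Travel of the spring stop, m: 0 = up, its head 12 mm above the rest's top, in the bar's way; 0.018 = fully down. The spring pushes back with 3 N (up) to 7.5 N (down). Pushed past 0.017 it is caught inside and stays down at about 0.017, head 5 mm below the rest's top; let go earlier, it springs up again.
- stop_head (a point): Centre of the top of the spring stop's round steel head, 20 mm in diameter, 18 mm beyond the outer end of the rest, on its centre line; moves down with the stop. The fixed barrel below it begins 18 mm below the rest's top.
- setting_bar: Loose slotted steel bar, 38 mm wide (x), 240 long (y), 8 thick, 0.4 to 0.65 kg, flat on the rest between the cheeks (2 mm play a side). Origin: middle of its underside; +y end leads outward. At the start its tail stands out 48 to 75 mm behind the rest. Grip across 38 mm within 20 mm of the tail end, so that the fingers end clear of the cheeks; fingertips may reach 15 mm below its underside.
- bar_end (a point): Middle of the leading (+y) end face of the slotted bar, 120 mm from its origin, 4 mm above its underside. At the start it is 8 to 35 mm short of the rest's outer end.
- pointer_tip (a point): Tip of the pointer: corner of a dark steel diamond (18 mm across) on the 32 mm long aluminium cursor with a black thumbscrew, 5.5 mm above the rest's top, at x = 24 mm of the rest (5 mm beside the bar's path). Its y in the rest's frame, 135 to 170 mm, is the overhang wanted. The cursor is held by light friction (8 N) only.
- weld_magnet_0: Bystander: red arrow-shaped welding magnet, 70x99x15 mm; origin at the middle of its underside. Leave it alone.
- tape_measure: Bystander: yellow tape measure, 71x91x34 mm; origin at the middle of its underside. Leave it alone.
- try_square: Bystander: steel try square, 75x134x15 mm; origin at the middle of its underside. Leave it alone.
- copper_rod: Bystander: copper rod offcut, 9x70x9 mm; origin at the middle of its underside. Leave it alone.
- hex_nut: Bystander: M12 nut, 19x22x10 mm; origin at the middle of its underside. Leave it alone.
- v_block: Bystander: ground V-block, 55x45x36 mm; origin at the middle of its underside. Leave it alone.

How it is judged (in metres and radians):
On the way, in this order (a step that is already met when the one before it is completed fails the run):
1. the end stop is pressed down to its latch while the bar still waits behind it (value of joint end_stop above 0.0155 m and y of bar_end in the frame of work_rest below 0.004 m), for 0.2 s.
2. the bar is slid out over the lowered stop, flat on the rest (value of joint end_stop above 0.0155 m and y of bar_end in the frame of work_rest above 0.06 m and z of setting_bar in the frame of work_rest between 0.087 and 0.093 m and angle between setting_bar's own z axis and vertical below 0.03 rad), for 0.1 s.
At the end, for the whole second after the job is handed in: The bar's leading end is within 4 mm of the pointer tip (along the rest), the bar lies flat on the rest (within 3 mm of its top, tilted less than 0.03 rad, along the rest within 0.05 rad), the end stop is latched down, the gripper still presses on the bar with more than 1 N, and nothing moves (y of bar_end in the frame of pointer_tip between -0.004 and 0.004 m and angle between the y axis of setting_bar and the y axis of work_rest, either way round below 0.05 rad and z of setting_bar in the frame of work_rest between 0.087 and 0.093 m and angle between setting_bar's own z axis and vertical below 0.03 rad and value of joint end_stop above 0.0155 m and contact force between the fingers and setting_bar above 1 N and linear speed of setting_bar below 0.01 m/s); the arm keeps its last pose, push and grip.
It fails at once if the pointer is pushed off its setting (distance of pointer_tip from where it was at the start of the episode above 0.004 m).
It fails at once if the bar tips (angle between setting_bar's own z axis and vertical above 0.12 rad).
It fails at once if the bar is lifted off the rest (z of setting_bar in the frame of work_rest above 0.1 m).
It fails at once if another thing on the table is disturbed (distance of any of weld_magnet_0, tape_measure, try_square, copper_rod, hex_nut, v_block from where it was at the start of the episode above 0.02 m).
It also fails if it takes over 45 s, if anything falls off the work surface, if the arm or the gripper's body presses on something with over 40 N, if the wrist force passes 120 N, or if a joint passes its speed limit or range.

## Working session

There is one attempt and no reset: what is moved stays moved. The work goes in short steps, Python scripts to look and compute and a tool call to move; the robot and the scene stay as the last step left them, time stands still between calls to the robot, and variables do not carry over. Pictures are saved under pics/ and viewed, at most 10 in all, crops included, and the job is handed in when it is done.

Besides the shell and the picture viewer there is one more tool, called after ">>>" as name(argument=value, ...) on one line, values as JSON. step_arm: Moves the arm, as the interface text tells. Its arguments: {"type":"object","properties":{"motion":{"type":"array","items":{"type":"object","properties":{"claw":{"type":"number"},"delta_pos":{"type":"array","items":{"type":"number"}},"turn":{"type":"number"}}}},"force":{"type":"number"}},"required":["motion"]}

```bash
mkdir -p pics; cat > h.py <<'E'
from rig import *
import numpy as np, cv2, pickle
def grab(n,f):
    d=grab_frame(n); pickle.dump(d,open(f'pics/{f}.pkl','wb')); cv2.imwrite(f'pics/{f}.png',d['img'][:,:,::-1]); return d
def load(f): return pickle.load(open(f'pics/{f}.pkl','rb'))
def cam(d):
    f=240/np.tan(np.radians(d['vertical_fov'])/2)
    return np.array([[f,0,d['cx']],[0,f,d['cy']],[0,0,1]]),np.array(d['R']),np.array(d['t'])
def ray(d,uv):
    K,R,t=cam(d); return -R.T@t, R.T@np.linalg.solve(K,[*uv,1])
def onz(d,uv,z):
    c,v=ray(d,uv); return c+v*(z-c[2])/v[2]
def tri(obs):
    A=np.zeros((3,3));b=np.zeros(3)
    for d,uv in obs:
        c,v=ray(d,uv);v=v/np.linalg.norm(v);P=np.eye(3)-np.outer(v,v);A+=P;b+=P@c
    X=np.linalg.solve(A,b); return X,[np.linalg.norm(proj(d,X)-uv) for d,uv in obs]
def proj(d,X):
    K,R,t=cam(d); p=K@(R@np.asarray(X,float)+t); return p[:2]/p[2]
E
python3 - <<'E'
from h import *
np.set_printoptions(precision=3,suppress=True)
for n in ("scene","top","wrist"):
    d=grab(n,n+"0"); c,_=ray(d,(320,240)); print(n,d['vertical_fov'],d['cx'],d['cy'],c)
print(sense())
E
```

```text
scene 53.487724483551254 317.1625850448336 243.6382128774745 [ 41.379 519.018 961.621]
top 49.298453059217586 322.00343841795785 244.04923221951242 [ 449.508  -50.701 1328.41 ]
wrist 58.87098350031923 320.19590236809955 239.13497126823066 [ 323.352 -540.817  373.011]
{'clock': 0.15, 'qpos': array([-1.163,  0.354,  1.634, -0.   ,  1.155, -0.002]), 'qvel': array([ 0.002, -0.001, -0.001, -0.001, -0.003,  0.001]), 'joint_efforts': array([ -0.001, -60.564, -34.234,  -0.   ,   0.006,   0.   ]), 'eef_pos': array([ 248.872, -572.925,  238.703]), 'tcp_rot': array([-3.14,  0.  ,  0.41]), 'contact_force': array([-0.532, -0.093,  0.431]), 'wrist_torque': array([ 0.01 , -0.006, -0.015]), 'grasp_force': 0.0, 'opening': 0.9992551688374861}
```

View pics/top0.png

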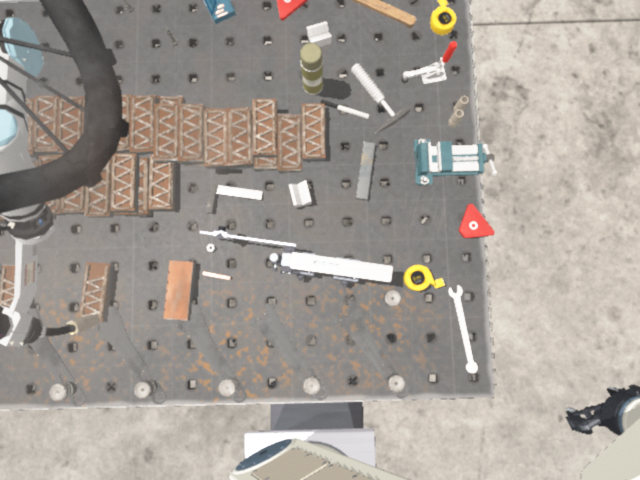

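View pics/scene0.png

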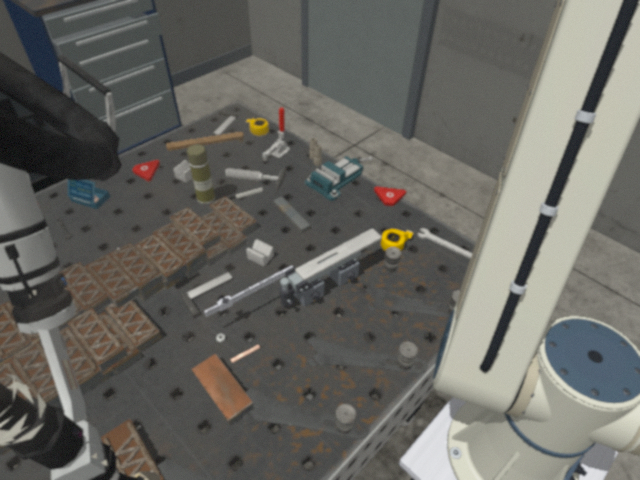

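The top view shows the rest running leftwards (+y), tail at about (392,272), outer end at about (283,262), stop head at about (273,257), rule to (200,232), cursor at about (222,234). The scene view shows the same: tape measure beyond the tail, V-block and nut nearby. Next I get rough positions and bring the wrist camera over.

```bash
python3 - <<'E'
from h import *
np.set_printoptions(precision=1,suppress=True)
d=load('top0')
for n,uv,z in [('tail',(392,272),98),('end',(283,262),98),('stop',(273,257),102),('cursor',(222,234),96),('rule end',(200,232),88),('tape',(418,278),34)]:
    print(n,onz(d,uv,z))
w=load('wrist0'); K,R,t=cam(w); p=np.array([248.9,-572.9,238.7])
y=.41; Rt=np.array([[np.cos(y),np.sin(y),0],[np.sin(y),-np.cos(y),0],[0,0,-1]])
c=-R.T@t; print('cam in tool',Rt.T@(c-p)); print('axes cam in tool cols\n',Rt.T@R.T)
E
```

```text
tail [ 530.2 -206.6   98. ]
end [560.4  49.5  98. ]
stop [572.4  72.6 102. ]
cursor [631.2 194.1  96. ]
rule end [638.6 248.6  88. ]
tape [ 517.9 -278.2   34. ]
cam in tool [  81.1    0.3 -134.3]
axes cam in tool cols
 [[ 0.  -0.9 -0.3]
 [ 1.   0.  -0. ]
 [ 0.  -0.3  0.9]]
```

>>> step_arm(motion=[{"delta_pos": [29, -15.6, 0]}, {"delta_pos": [29, -15.6, 0]}, {"delta_pos": [29, -15.6, 0]}, {"delta_pos": [29, -15.6, 0]}, {"delta_pos": [29, -15.6, 0]}, {"delta_pos": [29, -15.6, 0]}, {"delta_pos": [29, -15.6, 0]}])

```text
schema error: expected keys claw, delta_pos, turn
```

>>> step_arm(motion=[{"delta_pos": [29, -15.6, 0]}, {"delta_pos": [29, -15.6, 0]}, {"delta_pos": [29, -15.6, 0]}, {"delta_pos": [29, -15.6, 0]}, {"delta_pos": [29, -15.6, 0]}, {"delta_pos": [29, -15.6, 0]}, {"delta_pos": [29, -15.6, 0]}])

```text
schema error: expected keys claw, delta_pos, turn
```

>>> step_arm(motion=[{"turn": -0.12}, {"turn": -0.12}, {"turn": -0.12}, {"turn": -0.12}, {"turn": -0.12}, {"turn": -0.12}, {"turn": -0.12}, {"turn": -0.12}])

```text
schema error: expected keys claw, delta_pos, turn
```

>>> step_arm(motion=[{"turn": -0.08}, {"turn": 0}, {"turn": 0}])

```text
schema error: expected keys claw, delta_pos, turn
```

```bash
python3 -c "
from h import *
grab('wrist','w1');print(sense()['eef_pos'],sense()['tcp_rot'])"
```

```text
[ 248.92219696 -572.99519224  238.8388886 ] [-3.14075410e+00 -2.91165288e-05  4.09801243e-01]
```

>>> step_arm(motion=[{"claw": 85, "delta_pos": [29, -15.6, 0], "turn": 0}, {"claw": 85, "delta_pos": [29, -15.6, 0], "turn": 0}, {"claw": 85, "delta_pos": [29, -15.6, 0], "turn": 0}, {"claw": 85, "delta_pos": [29, -15.6, 0], "turn": 0}, {"claw": 85, "delta_pos": [29, -15.6, 0], "turn": 0}, {"claw": 85, "delta_pos": [29, -15.6, 0], "turn": 0}, {"claw": 85, "delta_pos": [29, -15.6, 0], "turn": 0}])

```text
clock: 0.78
eef_pos: [392.4, -390.8, 239.2]
tcp_rot: [-3.142, -0.0, 0.41]
contact_force: [-0.0, -0.5, 0.5]
opening: 1.001
grasp_force: 0.0
```

>>> step_arm(motion=[{"claw": 85, "delta_pos": [29, -15.6, 0], "turn": 0}, {"claw": 85, "delta_pos": [29, -15.6, 0], "turn": 0}, {"claw": 85, "delta_pos": [29, -15.6, 0], "turn": 0}, {"claw": 85, "delta_pos": [29, -15.6, 0], "turn": 0}, {"claw": 85, "delta_pos": [29, -15.6, 0], "turn": 0}, {"claw": 85, "delta_pos": [29, -15.6, 0], "turn": 0}, {"claw": 85, "delta_pos": [29, -15.6, 0], "turn": 0}])

```text
clock: 1.37
eef_pos: [535.1, -209.7, 239.3]
tcp_rot: [-3.142, 0.0, 0.41]
contact_force: [-0.3, -0.2, 0.5]
opening: 0.998
grasp_force: 0.0
```

>>> step_arm(motion=[{"claw": 85, "delta_pos": [0, 0, 0], "turn": -0.12}, {"claw": 85, "delta_pos": [0, 0, 0], "turn": -0.12}, {"claw": 85, "delta_pos": [0, 0, 0], "turn": -0.12}, {"claw": 85, "delta_pos": [0, 0, 0], "turn": -0.12}, {"claw": 85, "delta_pos": [0, 0, 0], "turn": -0.12}, {"claw": 85, "delta_pos": [0, 0, 0], "turn": -0.12}, {"claw": 85, "delta_pos": [0, 0, 0], "turn": -0.12}, {"claw": 85, "delta_pos": [0, 0, 0], "turn": -0.12}])

```text
clock: 2.03
eef_pos: [534.3, -211.1, 239.1]
tcp_rot: [-3.141, -0.0, 1.376]
contact_force: [-0.7, -0.5, -0.5]
opening: 0.995
grasp_force: 0.0
```

>>> step_arm(motion=[{"claw": 85, "delta_pos": [0, 0, 0], "turn": -0.08}, {"claw": 85, "delta_pos": [0, 0, 0], "turn": 0}, {"claw": 85, "delta_pos": [0, 0, 0], "turn": 0}])

```text
clock: 2.28
eef_pos: [534.3, -211.1, 239.2]
tcp_rot: [-3.141, -0.0, 1.447]
contact_force: [0.3, 0.1, 0.1]
opening: 0.998
grasp_force: 0.0
```

```bash
python3 -c "
from h import *
grab('wrist','w1');print(sense()['eef_pos'],sense()['tcp_rot'])"
```

```text
[ 534.33349785 -211.16994307  239.1881922 ] [-3.14143697e+00 -6.26899615e-05  1.44670279e+00]
```

>>> step_arm(motion=[{"claw": 85, "delta_pos": [35, 0, 0], "turn": 0}, {"claw": 85, "delta_pos": [35, 0, 0], "turn": 0}, {"claw": 85, "delta_pos": [30, 0, 0], "turn": 0}, {"claw": 85, "delta_pos": [0, 0, 0], "turn": 0}, {"claw": 85, "delta_pos": [0, 0, 0], "turn": 0}])

```text
clock: 2.75
eef_pos: [546.6, -110.6, 239.3]
tcp_rot: [-3.142, 0.0, 1.45]
contact_force: [-0.5, -0.5, -0.6]
opening: 0.994
grasp_force: 0.0
```

```bash
python3 -c "
from h import *
grab('wrist','w2');print(sense()['eef_pos'],sense()['tcp_rot'])"
```

```text
[ 546.52320588 -111.62624839  239.3185968 ] [3.14154474e+00 3.93735589e-04 1.44970935e+00]
```

>>> step_arm(motion=[{"claw": 60, "delta_pos": [35, 0, 0], "turn": 0}, {"claw": 30, "delta_pos": [35, 0, 0], "turn": 0}, {"claw": 0, "delta_pos": [35, 0, 0], "turn": 0}, {"claw": 0, "delta_pos": [15, 0, 0], "turn": 0}, {"claw": 0, "delta_pos": [0, 0, 0], "turn": 0}, {"claw": 0, "delta_pos": [0, 0, 0], "turn": 0}])

```text
clock: 3.3
eef_pos: [561.1, 6.7, 239.2]
tcp_rot: [-3.142, 0.001, 1.45]
contact_force: [-0.3, 0.2, -0.1]
opening: 0.139
grasp_force: 0.0
```

```bash
python3 -c "
from h import *
grab('wrist','w3');print(sense()['eef_pos'],sense()['tcp_rot'])"
```

```text
[560.97662443   6.11336827 239.21431043] [-3.14151412e+00  6.45102485e-04  1.44904731e+00]
```

>>> step_arm(motion=[{"claw": 0, "delta_pos": [35, 0, 0], "turn": 0}, {"claw": 0, "delta_pos": [35, 0, 0], "turn": 0}, {"claw": 0, "delta_pos": [0, 0, 0], "turn": 0}, {"claw": 0, "delta_pos": [0, 0, 0], "turn": 0}])

```text
clock: 3.68
eef_pos: [569.6, 76.3, 239.2]
tcp_rot: [-3.142, 0.0, 1.45]
contact_force: [-0.1, -0.5, 0.2]
opening: -0.001
grasp_force: 0.0
```

```bash
python3 -c "
from h import *
grab('wrist','w4');print(sense()['eef_pos'],sense()['tcp_rot'])
a=np.hstack([cv2.imread(f'pics/{n}.png') for n in ('w1','w2')]);b=np.hstack([cv2.imread(f'pics/{n}.png') for n in ('w3','w4')])
cv2.imwrite('pics/m.png',cv2.resize(np.vstack([a,b]),(800,600),interpolation=cv2.INTER_AREA))"
```

```text
[569.4186556   75.51013966 239.16848039] [-3.14142586e+00  7.25326257e-04  1.44933301e+00]
```

View pics/m.png

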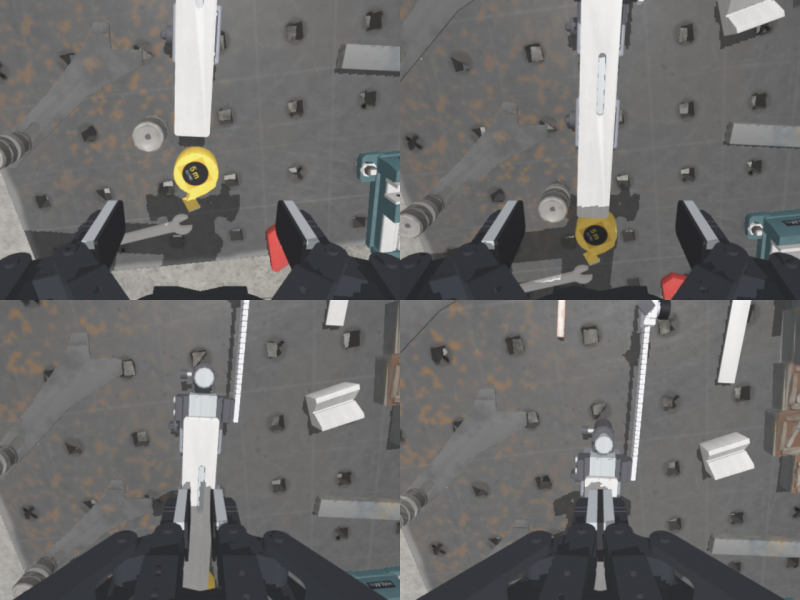

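Montage: w1/w2 show the bar's tail (full-image px about (308,218) and (310,335)), tape measure beyond it; w3/w4 show the bar's end at about w3 (325,190), stop head at about w3 (326,124), w4 (323,229), and cursor at the top of w4. I move further out for the pointer.

>>> step_arm(motion=[{"claw": 0, "delta_pos": [30, 0, 0], "turn": 0}, {"claw": 0, "delta_pos": [30, 0, 0], "turn": 0}, {"claw": 0, "delta_pos": [0, 0, 0], "turn": 0}, {"claw": 0, "delta_pos": [0, 0, 0], "turn": 0}])

```text
clock: 4.07
eef_pos: [576.7, 135.4, 239.1]
tcp_rot: [-3.141, 0.001, 1.45]
contact_force: [-0.7, -1.0, -0.1]
opening: -0.003
grasp_force: 0.0
```

```bash
python3 -c "
from h import *
grab('wrist','w5');print(sense()['eef_pos'],sense()['tcp_rot'])"
```

```text
[576.58411259 134.77100408 239.11438942] [-3.14125762e+00  8.79690164e-04  1.44937568e+00]
```

>>> step_arm(motion=[{"claw": 0, "delta_pos": [35, 0, 0], "turn": 0}, {"claw": 0, "delta_pos": [35, 0, 0], "turn": 0}, {"claw": 0, "delta_pos": [0, 0, 0], "turn": 0}, {"claw": 0, "delta_pos": [0, 0, 0], "turn": 0}])

```text
clock: 4.45
eef_pos: [585.2, 205.1, 239.1]
tcp_rot: [-3.141, 0.001, 1.45]
contact_force: [-0.1, -1.8, -0.0]
opening: -0.003
grasp_force: 0.0
```

```bash
python3 -c "
from h import *
d=grab('wrist','w6');print(sense()['eef_pos'],sense()['tcp_rot'])
K,R,t=cam(d);print(K,R)
im=lambda n:cv2.imread(f'pics/{n}.png')
c=lambda n,x,y,w,h:cv2.resize(im(n)[y:y+h,x:x+w],(400,300),interpolation=cv2.INTER_CUBIC)
# pointer region at projected approx
P=[625,194,95]
out=[]
for n in ('w5','w6'):
    u,v=map(int,proj(load(n),P)); x,y=max(0,min(u-66,507)),max(0,min(v-50,379)); print(n,u,v,'origin',x,y); out.append(c(n,x,y,133,100))
o2=[c('w3',260,90,160,120),c('w1',250,130,160,120)]
cv2.imwrite('pics/m2.png',np.vstack([np.hstack(out),np.hstack(o2)]))"
```

```text
[584.98081894 204.30240147 239.03727466] [-3.14112232e+00  1.03937317e-03  1.44967932e+00]
[[425.31514817   0.         320.19590237]
 [  0.         425.31514817 239.13497127]
 [  0.           0.           1.        ]] [[ 0.99280355 -0.11974758 -0.00127262]
 [-0.11315954 -0.94155535  0.31728291]
 [-0.03919211 -0.31485559 -0.94833008]]
w5 385 125 origin 319 75
w6 380 231 origin 314 181
```

View pics/m2.png

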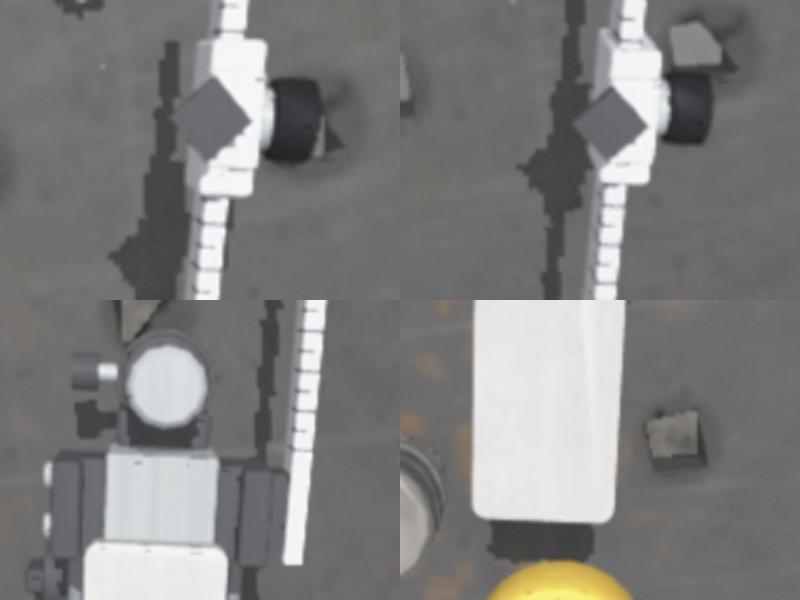

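The crops show the pointer diamond's left tip at w5 (376,116), w6 (371.5,222), stop head centre at w3 (327,124), rest end middle at w3 (325,151), bar end middle at w3 (323,188), tail middle at w1 (307,218).

```bash
python3 - <<'E'
from h import *
np.set_printoptions(precision=1,suppress=True)
W={n:load(n) for n in ('w1','w2','w3','w4','w5','w6')}
def blob(n,box,lo,hi,inv=False):
    x,y,w,h=box; g=cv2.cvtColor(W[n]['img'],cv2.COLOR_RGB2GRAY)[y:y+h,x:x+w]
    m=cv2.inRange(g,lo,hi); cs,_=cv2.findContours(m,cv2.RETR_EXTERNAL,cv2.CHAIN_APPROX_NONE)
    c=max(cs,key=cv2.contourArea); return c[:,0,:]+[x,y]
# stop head
obs=[]
for n,c0 in (('w3',(327,124)),('w4',proj(W['w4'],onz(W['w3'],(327,124),102)))):
    x,y=map(int,np.round(c0)); c=blob(n,(x-20,y-19,40,34),165,255)
    (u,v),r=cv2.minEnclosingCircle(c); print(n,'head',u,v,'r',r); obs.append((W[n],(u,v)))
H,e=tri(obs); print('stop_head',H,e)
tip,e=tri([(W['w5'],(376.2,115.6)),(W['w6'],(371.4,222.2))]); print('pointer',tip,e)
# bar: white mask, tail in w1,w2 ; side edges
obs=[]
for n,c0 in (('w1',(307,218)),('w2',(310,335))):
    x,y=c0; c=blob(n,(x-60,y-110,120,125),195,255)
    b=c[(c[:,1]>c[:,1].max()-4)]; print(n,'tail',b[:,0].min(),b[:,0].max(),c[:,1].max()); obs.append((W[n],((b[:,0].min()+b[:,0].max())/2,c[:,1].max()+.5)))
    for r in (-30,-90):
        q=c[c[:,1]==y+r][:,0]; a,bb=onz(W[n],(q.min()-.5,y+r),98),onz(W[n],(q.max()+.5,y+r),98); print('  width',np.linalg.norm(a-bb),'mid',(a+bb)/2)
T,e=tri(obs); print('tail',T,e)
E3=onz(W['w3'],(322.8,187.6),98); RE=onz(W['w3'],(324.8,151.2),90)
print('bar end',E3,'len',np.linalg.norm(E3-T),'rest end',RE, 'head-rest',np.linalg.norm((H-RE)[:2]))
for y in (-1,): 
    v=(E3-T)[:2]; print('bar yaw',np.arctan2(-v[0],v[1]))
r1,r2=onz(W['w3'],(260+290/2.5,90+240/2.5),88),onz(W['w5'],(319+208/3.008,75+290/3.008),88); v=r2-r1
print('rule',r1,r2,np.arctan2(-v[0],v[1]))
E
```

```text
w3 head 326.45263671875 123.47895050048828 r 15.55620002746582
w4 head 325.9634094238281 231.10975646972656 r 14.331164360046387
stop_head [572.4  71.4  99.9] [np.float64(0.09167277821519189), np.float64(0.08456489479288616)]
pointer [619.7 200.7  93.2] [np.float64(0.3049554248201939), np.float64(0.2815402970088484)]
w1 tail 281 334 218
  width 37.43273136223853 mid [ 528.8 -185.7   98. ]
  width 37.69586625576958 mid [ 534.8 -147.9   98. ]
w2 tail 284 334 331
  width 37.47803344335431 mid [ 531.1 -170.2   98. ]
  width 37.76354704783796 mid [ 538.7 -124.9   98. ]
tail [ 522.9 -219.2   51. ] [np.float64(0.3620822850710303), np.float64(0.3303209113229112)]
bar end [565.2  31.2  98. ] len 258.2227242958543 rest end [569.3  53.5  90. ] head-rest 18.20634968609765
bar yaw -0.16746018069313873
rule [601.   25.9  88. ] [625.6 163.5  88. ] -0.17660944288624938
```

>>> step_arm(motion=[{"claw": 0, "delta_pos": [0, 0, 0], "turn": 0.048}, {"claw": 0, "delta_pos": [-33, 2.5, 0], "turn": 0}, {"claw": 0, "delta_pos": [-33, 2.5, 0], "turn": 0}, {"claw": 0, "delta_pos": [-33, 2.5, 0], "turn": 0}, {"claw": 0, "delta_pos": [-32, 2.5, 0], "turn": 0}, {"claw": 0, "delta_pos": [0, 0, 30], "turn": 0}, {"claw": 0, "delta_pos": [0, 0, 30], "turn": 0}, {"claw": 0, "delta_pos": [0, 0, 0], "turn": 0}])

```text
clock: 5.17
eef_pos: [569.2, 71.8, 174.7]
tcp_rot: [-3.134, 0.003, 1.399]
contact_force: [-1.6, -0.1, -1.5]
opening: -0.0
grasp_force: 0.0
```

```bash
python3 - <<'E'
from h import *
np.set_printoptions(precision=2,suppress=True)
s=sense();p=s['eef_pos'];print(p,s['tcp_rot'])
u=np.array([.168,.986]);O=np.array([569.4,53.7])
print('rest y,x of tcp',(p[:2]-O)@u,(p[:2]-O)@[.986,-.168])
W1,W2=load('w1'),load('w2')
T=onz(W1,(307.5,218.5),98);print('tail',T,(T[:2]-O)@u)
g=cv2.cvtColor(W2['img'],cv2.COLOR_RGB2GRAY)[320:365,309];print(g)
E
```

```text
[569.16  71.78 174.73] [-3.13  0.    1.4 ]
rest y,x of tcp 17.78894629539093 -3.274333136291096
tail [ 525.76 -206.25   98.  ] -263.63777821804405
[226 227 228 227 227 227 227 227 225 206 151 144 143 144 143 143 143 144
 144 144 144 145 145 144 145 144 143 144 144 141 142 140 140 139 137 137
 139 140 134 114  81  45  39  40  38]
```

>>> step_arm(motion=[{"claw": 0, "delta_pos": [2, 3, 0], "turn": 0}, {"claw": 0, "delta_pos": [0, 0, 25], "turn": 0}, {"claw": 0, "delta_pos": [0, 0, 25], "turn": 0}, {"claw": 0, "delta_pos": [0, 0, 8], "turn": 0}, {"claw": 0, "delta_pos": [0, 0, 0], "turn": 0}, {"claw": 0, "delta_pos": [0, 0, 0], "turn": 0}])

```text
clock: 5.67
eef_pos: [576.9, 76.5, 122.6]
tcp_rot: [3.141, -0.0, 1.402]
contact_force: [-0.2, -0.5, 1.3]
opening: 0.002
grasp_force: 0.0
```

```bash
python3 - <<'E'
from h import *
np.set_printoptions(precision=2,suppress=True)
s=sense();p=s['eef_pos'];print(p,s['tcp_rot'],s['contact_force'])
u=np.array([.168,.986]);O=np.array([569.4,53.7])
print('rest y,x of tcp',(p[:2]-O)@u,(p[:2]-O)@[.986,-.168])
W1,W2=load('w1'),load('w2')
c=proj(W2,onz(W1,(307.5,218.5),98)); print(c); print('tail tri',tri([(W1,(307.5,218.5)),(W2,(c[0],359.5))]))
E
```

```text
[576.94  76.45 122.59] [ 3.14 -0.    1.4 ] [-0.18 -0.51  1.31]
rest y,x of tcp 23.703088836648366 3.6156411064540763
[308.54 348.86]
tail tri (array([ 527.25, -199.89,  121.11]), [np.float64(0.06989868046388184), np.float64(0.06224963549832557)])
```

>>> step_arm(motion=[{"claw": 0, "delta_pos": [-3, -3.5, 8], "turn": 0}, {"claw": 0, "delta_pos": [0, 0, 0], "turn": 0}, {"claw": 0, "delta_pos": [0, 0, 5], "turn": 0}, {"claw": 0, "delta_pos": [0, 0, 5], "turn": 0}, {"claw": 0, "delta_pos": [0, 0, 4], "turn": 0}, {"claw": 0, "delta_pos": [0, 0, 0], "turn": 0}])

```text
clock: 6.17
eef_pos: [572.8, 74.0, 99.1]
tcp_rot: [3.141, -0.0, 1.402]
contact_force: [-0.2, -0.1, 4.0]
opening: 0.002
grasp_force: 1.8
```

>>> step_arm(motion=[{"claw": 0, "delta_pos": [0, 0, 3], "turn": 0}, {"claw": 0, "delta_pos": [0, 0, 3], "turn": 0}, {"claw": 0, "delta_pos": [0, 0, 0], "turn": 0}])

```text
clock: 6.42
eef_pos: [572.7, 74.0, 93.3]
tcp_rot: [3.141, -0.0, 1.402]
contact_force: [0.1, 0.2, 1.3]
opening: -0.001
grasp_force: 0.6
```

>>> step_arm(motion=[{"claw": 0, "delta_pos": [0, 0, 1], "turn": 0}, {"claw": 0, "delta_pos": [0, 0, 1], "turn": 0}, {"claw": 0, "delta_pos": [0, 0, 0], "turn": 0}])

```text
clock: 6.67
eef_pos: [572.7, 74.0, 92.0]
tcp_rot: [3.141, -0.0, 1.402]
contact_force: [-1.4, -1.4, 7.7]
opening: 0.004
grasp_force: 4.3
```

>>> step_arm(motion=[{"claw": 0, "delta_pos": [0, 0, 1], "turn": 0}, {"claw": 0, "delta_pos": [0, 0, 1], "turn": 0}, {"claw": 0, "delta_pos": [0, 0, 0], "turn": 0}])

```text
clock: 6.92
eef_pos: [572.9, 74.1, 91.8]
tcp_rot: [3.14, -0.0, 1.402]
contact_force: [-8.3, -2.1, 28.5]
opening: 0.0
grasp_force: 14.1
```

>>> step_arm(motion=[{"claw": 0, "delta_pos": [0, 0, -10], "turn": 0}, {"claw": 0, "delta_pos": [0, 0, -35], "turn": 0}, {"claw": 0, "delta_pos": [0, 0, -35], "turn": 0}, {"claw": 0, "delta_pos": [0, 0, -35], "turn": 0}, {"claw": 0, "delta_pos": [0, 0, -32], "turn": 0}, {"claw": 0, "delta_pos": [0, 0, 0], "turn": 0}, {"claw": 0, "delta_pos": [0, 0, 0], "turn": 0}])

```text
clock: 7.5
eef_pos: [573.2, 74.3, 238.1]
tcp_rot: [3.138, -0.001, 1.402]
contact_force: [0.5, -0.2, -0.0]
opening: 0.0
grasp_force: 0.0
```

```bash
python3 - <<'E'
from h import *
np.set_printoptions(precision=2,suppress=True)
d=grab('wrist','w7');print(sense()['eef_pos'],sense()['tcp_rot'])
for z in (102,85): print(z,proj(d,[572.4,71.4,z]))
u,v=map(int,proj(d,[572.4,71.4,90]))
cv2.imwrite('pics/c7.png',cv2.resize(d['img'][v-60:v+60,u-80:u+80,::-1],(640,480),interpolation=cv2.INTER_CUBIC)); print(u-80,v-60)
E
```

```text
[572.03  74.1  236.29] [ 3.14 -0.    1.4 ]
102 [319.83 230.51]
85 [319.79 223.36]
239 165
```

View pics/c7.png

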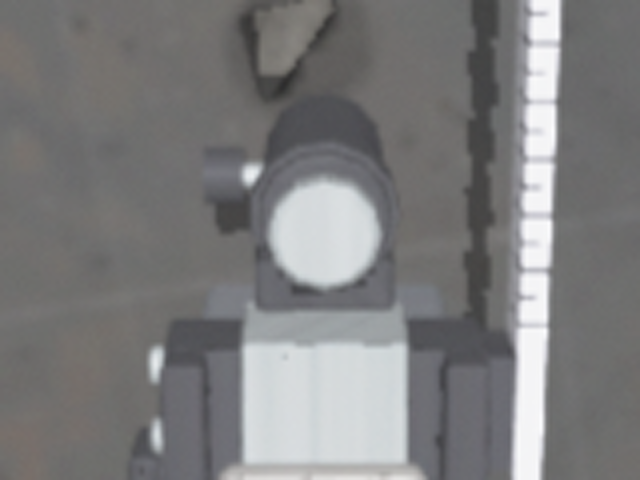

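The view shows the head centre at about (320,223), which matches z = 85 (predicted 223.4) and not 102 (230.5): the stop is latched. Now to the tail.

>>> step_arm(motion=[{"claw": 0, "delta_pos": [-34, 0, 0], "turn": 0}, {"claw": 0, "delta_pos": [-34, 0, 0], "turn": 0}, {"claw": 40, "delta_pos": [-34, 0, 0], "turn": 0}, {"claw": 85, "delta_pos": [-34, 0, 0], "turn": 0}, {"claw": 85, "delta_pos": [-34, 0, 0], "turn": 0}, {"claw": 85, "delta_pos": [-34, 0, 0], "turn": 0}, {"claw": 85, "delta_pos": [-34, 0, 0], "turn": 0}, {"claw": 85, "delta_pos": [-34, 0, 0], "turn": 0}])

```text
clock: 8.22
eef_pos: [524.8, -195.2, 234.1]
tcp_rot: [-3.138, -0.001, 1.402]
contact_force: [0.6, 0.0, -0.5]
opening: 0.842
grasp_force: 0.0
```

>>> step_arm(motion=[{"claw": 85, "delta_pos": [0, 0, 0], "turn": 0}, {"claw": 85, "delta_pos": [0, 0, 0], "turn": 0}, {"claw": 85, "delta_pos": [0, 0, 25], "turn": 0}, {"claw": 85, "delta_pos": [0, 0, 25], "turn": 0}, {"claw": 85, "delta_pos": [0, 0, 25], "turn": 0}, {"claw": 85, "delta_pos": [0, 0, 0], "turn": 0}, {"claw": 85, "delta_pos": [0, 0, 0], "turn": 0}, {"claw": 85, "delta_pos": [0, 0, 0], "turn": 0}])

```text
clock: 8.88
eef_pos: [526.9, -193.5, 161.8]
tcp_rot: [-3.141, -0.0, 1.403]
contact_force: [0.5, -0.6, 0.2]
opening: 0.993
grasp_force: 0.0
```

```bash
python3 - <<'E'
from h import *
np.set_printoptions(precision=2,suppress=True)
d=grab('wrist','w8');s=sense();p=s['eef_pos'];print(p,s['tcp_rot'])
u=np.array([.168,.986]);O=np.array([569.4,53.7])
print('rest y,x of tcp',(p[:2]-O)@u,(p[:2]-O)@[.986,-.168])
g=cv2.cvtColor(d['img'],cv2.COLOR_RGB2GRAY)
for y in (250,300):
    r=np.where(g[y,230:420]>190)[0]+230; 
    if len(r): print(y,r.min(),r.max(),onz(d,((r.min()+r.max())/2,y),98))
E
```

```text
[ 527.33 -193.82  162.41] [3.14 0.   1.4 ]
rest y,x of tcp -251.12510102081035 0.10586952862819188
250 285 359 [ 528.93 -184.37   98.  ]
```

View pics/w8.png

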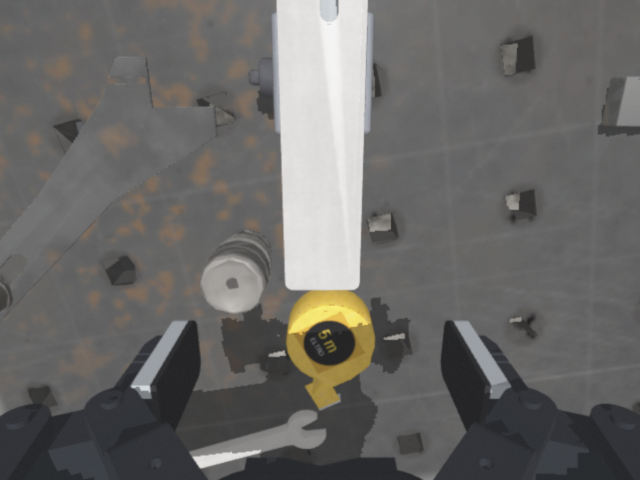

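The tail edge sits at row 290, middle column 322, centred between the open fingers, about 12 mm behind the TCP. I go down and grip.

>>> step_arm(motion=[{"claw": 85, "delta_pos": [-2, 0, 25], "turn": 0}, {"claw": 85, "delta_pos": [0, 0, 25], "turn": 0}, {"claw": 85, "delta_pos": [0, 0, 20], "turn": 0}, {"claw": 85, "delta_pos": [0, 0, 11], "turn": 0}, {"claw": 85, "delta_pos": [0, 0, 0], "turn": 0}, {"claw": 85, "delta_pos": [0, 0, 0], "turn": 0}, {"claw": 85, "delta_pos": [0, 0, 0], "turn": 0}])

```text
clock: 9.52
eef_pos: [527.3, -196.4, 81.8]
tcp_rot: [3.139, 0.0, 1.402]
contact_force: [0.0, 0.4, 0.1]
opening: 0.995
grasp_force: 0.0
```

```bash
python3 - <<'E'
from h import *
s=sense();p=s['eef_pos'];print(p,s['tcp_rot'],s['contact_force'])
u=np.array([.168,.986]);O=np.array([569.4,53.7])
print('rest y,x of tcp',(p[:2]-O)@u,(p[:2]-O)@[.986,-.168])
E
```

```text
[ 527.28788674 -196.40947558   81.81734563] [3.13936571e+00 4.23427104e-04 1.40186884e+00] [0.01509158 0.41987052 0.05070791]
rest y,x of tcp -253.68277794774843 0.495848219985995
```

>>> step_arm(motion=[{"claw": 60, "delta_pos": [0, 0, 0], "turn": 0}, {"claw": 48, "delta_pos": [0, 0, 0], "turn": 0}, {"claw": 42, "delta_pos": [0, 0, 0], "turn": 0}, {"claw": 38, "delta_pos": [0, 0, 0], "turn": 0}, {"claw": 34, "delta_pos": [0, 0, 0], "turn": 0}, {"claw": 30, "delta_pos": [0, 0, 0], "turn": 0}, {"claw": 30, "delta_pos": [0, 0, 0], "turn": 0}, {"claw": 30, "delta_pos": [0, 0, 0], "turn": 0}], force=50)

```text
clock: 10.18
eef_pos: [526.6, -196.2, 80.7]
tcp_rot: [3.141, 0.0, 1.402]
contact_force: [-0.6, 0.2, 4.9]
opening: 0.439
grasp_force: 49.4
```

>>> step_arm(motion=[{"claw": 30, "delta_pos": [0, 0, 0], "turn": 0}, {"claw": 30, "delta_pos": [0, 0, 0], "turn": 0}, {"claw": 30, "delta_pos": [0, 0, 0], "turn": 0}])

```text
clock: 10.43
eef_pos: [526.6, -196.2, 80.7]
tcp_rot: [3.141, 0.0, 1.402]
contact_force: [-0.9, 0.0, 5.8]
opening: 0.435
grasp_force: 49.4
```

>>> step_arm(motion=[{"claw": 30, "delta_pos": [3, 0, -0.3], "turn": 0}, {"claw": 30, "delta_pos": [6, 0, 0], "turn": 0}, {"claw": 30, "delta_pos": [8, 0, 0], "turn": 0}, {"claw": 30, "delta_pos": [8, 0, 0], "turn": 0}, {"claw": 30, "delta_pos": [8, 0, 0], "turn": 0}, {"claw": 30, "delta_pos": [7, 0, 0], "turn": 0}, {"claw": 30, "delta_pos": [0, 0, 0], "turn": 0}, {"claw": 30, "delta_pos": [0, 0, 0], "turn": 0}])

```text
clock: 11.1
eef_pos: [533.5, -156.2, 81.1]
tcp_rot: [3.14, -0.0, 1.402]
contact_force: [1.1, 3.9, 5.9]
opening: 0.431
grasp_force: 50.3
```

```bash
python3 - <<'E'
from h import *
s=sense();p=s['eef_pos'];print(p,s['tcp_rot'],s['contact_force'],s['wrist_torque'])
u=np.array([.168,.986]);O=np.array([569.4,53.7])
print('rest y,x of tcp',(p[:2]-O)@u,(p[:2]-O)@[.986,-.168])
E
```

```text
[ 533.54964619 -156.23083859   81.05381588] [ 3.14043449e+00 -4.06925944e-04  1.40204524e+00] [1.0528218  3.89487802 5.8886593 ] [ 0.4868667  -0.12065963  0.04269954]
rest y,x of tcp -213.01466629434722 -0.0800679756230609
```

>>> step_arm(motion=[{"claw": 30, "delta_pos": [6, 0, 0], "turn": 0}, {"claw": 30, "delta_pos": [10, 0, 0], "turn": 0}, {"claw": 30, "delta_pos": [10, 0, 0], "turn": 0}, {"claw": 30, "delta_pos": [10, 0, 0], "turn": 0}, {"claw": 30, "delta_pos": [10, 0, 0], "turn": 0}, {"claw": 30, "delta_pos": [10, 0, 0], "turn": 0}, {"claw": 30, "delta_pos": [4, 0, 0], "turn": 0}, {"claw": 30, "delta_pos": [0, 0, 0], "turn": 0}])

```text
clock: 11.77
eef_pos: [543.6, -97.0, 81.0]
tcp_rot: [3.141, 0.0, 1.402]
contact_force: [1.0, 1.3, 5.6]
opening: 0.433
grasp_force: 50.3
```

>>> step_arm(motion=[{"claw": 30, "delta_pos": [6, 0, 0], "turn": 0}, {"claw": 30, "delta_pos": [10, 0, 0], "turn": 0}, {"claw": 30, "delta_pos": [10, 0, 0], "turn": 0}, {"claw": 30, "delta_pos": [10, 0, 0], "turn": 0}, {"claw": 30, "delta_pos": [4, 0, 0], "turn": 0}, {"claw": 30, "delta_pos": [0, 0, 0], "turn": 0}, {"claw": 30, "delta_pos": [0, 0, 0], "turn": 0}])

```text
clock: 12.35
eef_pos: [550.3, -57.7, 81.1]
tcp_rot: [3.141, -0.0, 1.402]
contact_force: [0.0, 2.2, 7.0]
opening: 0.43
grasp_force: 50.3
```

```bash
python3 - <<'E'
from h import *
d=grab('wrist','w9')
s=sense();p=s['eef_pos'];print(p,s['tcp_rot'],s['contact_force'],s['wrist_torque'])
u=np.array([.168,.986]);O=np.array([569.4,53.7])
print('rest y,x of tcp',(p[:2]-O)@u,(p[:2]-O)@[.986,-.168])
e=O+u*(153.4-36);print(proj(d,[*e,98]),proj(d,[619.7,200.7,95.5]))
grab('top','t9');grab('scene','s9')
E
```

```text
[550.29449767 -57.66953876  81.05531196] [ 3.14053583e+00 -5.18563940e-04  1.40190234e+00] [0.36574083 1.9543037  5.47502676] [0.43573925 0.02369689 0.09740438]
rest y,x of tcp -113.0200896094937 -0.12794278255437597
[ 323.9676902  -945.51461766] [  516.51656749 -1407.28510025]
```

View pics/w9.png

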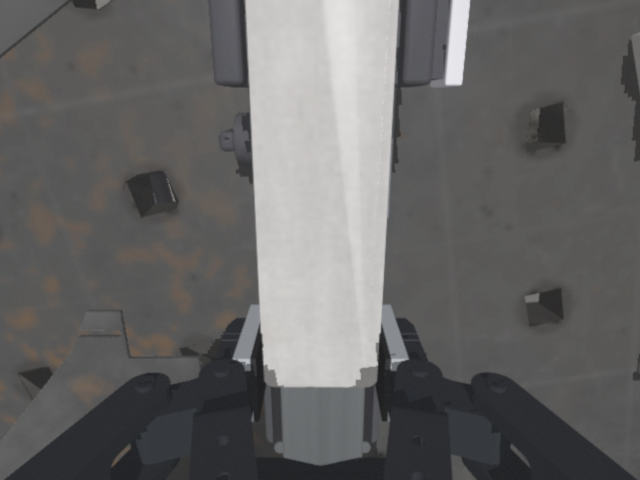

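The wrist view shows the bar gripped flat and straight, its tail edge at about row 387 and columns 263–378; the leading end is out of view. I compare independent estimates.

```bash
python3 - <<'E'
from h import *
np.set_printoptions(precision=1,suppress=True)
u=np.array([.168,.986]);O=np.array([569.4,53.7]); f=lambda X:np.array([(X[:2]-O)@[.986,-.168],(X[:2]-O)@u])
for n,uv in (('w5',(376.2,115.6)),('w6',(371.4,222.2))): print('tip',n,f(onz(load(n),uv,95.5)))
print('end0 w3',f(onz(load('w3'),(322.8,187.6),98)),'w7',f(onz(load('w7'),(239+80,165+466/4),98)))
print('tail0 w1',f(onz(load('w1'),(307.5,218.5),98)),'w8',f(onz(load('w8'),(322,290.5),98)),'tail9',f(onz(load('w9'),(320,387),98)))
out=[]
for n,z in (('t9',98),('s9',98)):
    d=load(n);a=proj(d,[*(O+u*118),98]);b=proj(d,[619.7,200.7,95.5]);print(n,a,b)
    x,y=int((a+b)[0]/2)-40,int((a+b)[1]/2)-30;print('origin',x,y)
    out.append(cv2.resize(d['img'][y:y+60,x:x+80,::-1],(400,300),interpolation=cv2.INTER_CUBIC))
cv2.imwrite('pics/c9.png',np.hstack(out))
E
```

```text
tip w5 [ 24.8 153.5]
tip w6 [ 24.4 154.1]
end0 w3 [ -0.3 -22.9] w7 [ -0.6 -20.8]
tail0 w1 [   0.6 -263.6] w8 [   0.1 -263.6] tail9 [  -0.5 -122.4]
t9 [232.  251.2] [219.3 238.9]
origin 185 215
s9 [246.6 301.9] [227.3 302.5]
origin 196 272
```

View pics/c9.png

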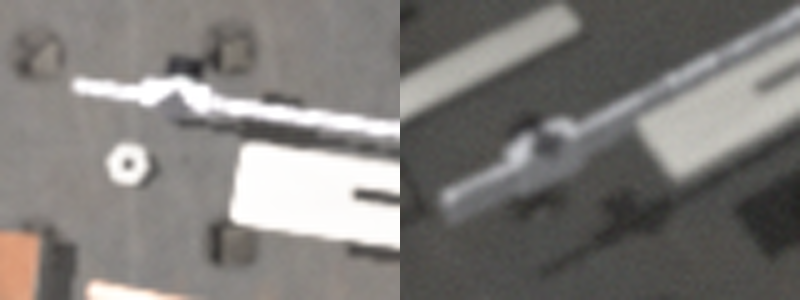

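The top crop shows the bar's end at about (232,252) and the pointer tip at about (220,239), in agreement with the estimates (end 117.6, tip 153.7): 36 mm to go.

>>> step_arm(motion=[{"claw": 30, "delta_pos": [4, 0, 0], "turn": 0}, {"claw": 30, "delta_pos": [8, 0, 0], "turn": 0}, {"claw": 30, "delta_pos": [8, 0, 0], "turn": 0}, {"claw": 30, "delta_pos": [8, 0, 0], "turn": 0}, {"claw": 30, "delta_pos": [5, 0, 0], "turn": 0}, {"claw": 30, "delta_pos": [2.5, 0, 0], "turn": 0}, {"claw": 30, "delta_pos": [0, 0, 0], "turn": 0}, {"claw": 30, "delta_pos": [0, 0, 0], "turn": 0}])

```text
clock: 13.17
eef_pos: [556.1, -23.2, 81.1]
tcp_rot: [3.141, 0.0, 1.402]
contact_force: [-0.5, -1.3, 6.4]
opening: 0.429
grasp_force: 50.4
```

```bash
python3 - <<'E'
from h import *
np.set_printoptions(precision=1,suppress=True)
u=np.array([.168,.986]);O=np.array([569.4,53.7]); f=lambda X:np.array([(X[:2]-O)@[.986,-.168],(X[:2]-O)@u])
s=sense();p=s['eef_pos'];print(p,s['tcp_rot'],s['contact_force'],f(p))
out=[]
d=grab('wrist','w10'); g=cv2.cvtColor(d['img'],cv2.COLOR_RGB2GRAY)[370:400,320].astype(int); print(g)
g9=cv2.cvtColor(load('w9')['img'],cv2.COLOR_RGB2GRAY)[370:400,320].astype(int); print(g9)
for n,nm in (('top','t10'),('scene','s10')):
    d=grab(n,nm);a=proj(d,[*(O+u*153.7),98]);b=proj(d,[619.7,200.7,95.5]);print(n,a,b)
    x,y=int((a+b)[0]/2)-32,int((a+b)[1]/2)-24;print('origin',x,y)
    out.append(cv2.resize(d['img'][y:y+48,x:x+64,::-1],(400,300),interpolation=cv2.INTER_CUBIC))
cv2.imwrite('pics/c10.png',np.hstack(out))
E
```

```text
[556.1 -23.2  81.1] [3.1 0.  1.4] [-0.5 -1.3  6.4] [ -0.2 -78. ]
[200 201 201 202 202 201 201 199 200 201 199 199 197 198 197 194 183 149
 111 105 105 105 104 105 105 105 105 104 105 105]
[204 204 204 205 204 204 204 204 203 202 203 201 201 201 201 197 179 138
 108 105 107 105 105 105 106 106 107 106 104 106]
top [217.2 249. ] [219.3 238.9]
origin 186 219
scene [232.4 309.4] [227.3 302.5]
origin 197 281
```

View pics/c10.png

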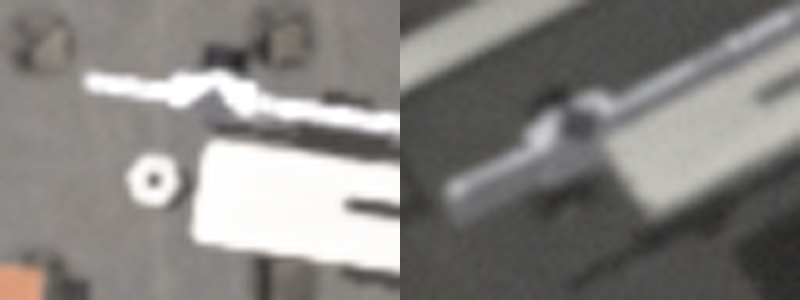

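The top crop shows the bar's end line passing within about 1 mm of the pointer tip. The bar is flat, the grip is firm and nothing has slipped, so I hand it in.

```bash
python3 -c "
from rig import *
print(sense()['grasp_force']); print(sign_off())"
```

```text
50.3716242313385
the job is handed in; nothing more can be done
None
```

I latched the stop, slid the bar out flat over it until its leading end was within about 1 mm of the pointer tip, and handed the job in still gripping it at 50 N; the hand-in gave no verdict back.

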